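# Flip the slide tray's lid shut over the tray edge

### The job

The blue lid of the open slide tray lies beside it, white inside up. Without grasping or picking it up, push it gently with the fingertips against the edge of the tray until it tips up and flips over onto the tray, then push it home against the tray's raised stop rail so that it squarely covers the slides, blue side up. Leave the jar, the vial and the slide carton where they stand.

Things in the scene. Friction and masses are not known exactly. Their poses are not given: they have to be found in the camera images.
- slide_tray: Dark grey open tray with four glass slides, fixed to the table, 128 (x) x 98 (y) x 18 mm; origin at the centre of its underside, z up. Ribs along y, level with the rim: a lid slides over them. On its +y side stands the stop rail, 24 mm high (6 mm above the rim), inner face at y = +45 mm. The lid lies before the -y side and is tipped over that edge towards +y.
- tray_edge (a point): Middle of the top outer edge of the tray's -y side, 18 mm above the table (tray frame: y = -49 mm); below it is an upright wall down to the table. Axes as the tray's.
- tray_lid: Loose rigid lid, 0.1 kg, slippery plastic (friction 0.3, more on fingertips): blue crown 100 x 68 mm (x, y), 10 mm thick, with a flange 120 x 88 mm, 5 mm thick, on it that overhangs 10 mm all round. Origin at the centre of the crown's blue outer face, z from there to the white inside. Start: crown on the table, z up, flange 10 to 15 mm up: a pressing fingertip drags its edge up. Shut: z down, flange on the rim (18 to 23 mm up), crown 23 to 33 mm up.
- lid_center (a point): Centre of the lid (half-way through its 15 mm thickness), axes as the lid's. 25.5 mm above the table when shut; fully home it is at y = +1 mm, x = 0 in the tray's frame.
- lid_edge_tray (a point): Middle of the lid's flange edge that faces the tray at the start (lid y = +44 mm); it stays low while the lid tips up.
- lid_edge_free (a point): Middle of the opposite flange edge (lid y = -44 mm), the one to push at; it swings up and over.
- white_jar: Small clear jar with a white cap, 43 mm across, 72 mm high, loose; origin under its centre.
- blue_vial: Clear vial with a blue cap, 17 mm across, 50 mm high, standing loose; origin under its centre.
- slide_carton: White and green carton, 55 x 85 x 32 mm, loose; origin under its centre.

How it is judged:
On the way:
1. the lid is tipped up steeply with its tray-side edge standing low at the tray's edge (angle between tray_lid's own z axis and vertical between 0.9 and 2.4 rad and height (world z) of lid_edge_tray below 0.04 m and y of lid_edge_tray in the frame of tray_edge between -0.03 and 0.02 m).
At the end, for the whole second after the job is handed in: The lid lies flat on the tray's rim, blue side up (within 0.08 rad), its edge within 7 mm of the stop rail, within 14 mm of central side to side, within 0.1 rad of square, and at rest (angle between tray_lid's own z axis and vertical above 3.06 rad and y of lid_center in the frame of slide_tray between -0.006 and 0.006 m and x of lid_center in the frame of slide_tray between -0.014 and 0.014 m and z of lid_center in the frame of slide_tray between 0.022 and 0.029 m and angle between the x axis of tray_lid and the x axis of slide_tray, either way round below 0.1 rad and linear speed of tray_lid below 0.01 m/s and angular speed of tray_lid below 0.1 rad/s); the robot touches nothing.
It fails at once if the lid is picked up or carried (both of its long edges more than 45 mm above the table) (height (world z) of each of lid_edge_tray, lid_edge_free above 0.045 m).
It fails at once if the lid is pinched or pushed with more than 35 N (contact force between tray_lid and the fingers above 35 N).
It fails at once if the jar, the vial or the slide carton is moved more than 15 mm (distance of any of white_jar, blue_vial, slide_carton from where it was at the start of the episode above 0.015 m).
It also fails if it takes over 72 s, if anything falls off the work surface, if the arm or the gripper's body presses on something with over 40 N, if the wrist force passes 120 N, or if a joint passes its speed limit or range.

### The arm

A 6-joint arm with a two-finger parallel gripper is mounted at the origin on a cart in front of the work surface, level with it; the furniture and walls round the work are solid. World frame = base frame: x ahead of the robot, y to its left, z up, the work surface at z = 0. Lengths are in m, angles in rad, forces in N, time in s.
With the tool pointing down it reaches from about 0.375 to 0.975 m from the base axis. Payload 3.8 kg.
Tool frame: the origin (TCP) lies midway between the tips of the shut fingers; the grasp point (between the pads) lies 19 mm behind it; z points along the fingers, y is the line along which they close (so a half turn about z gives the same grasp; the last joint's range is limited). The gripper opens to 88 mm and grips with 3 to 60 N. Pads are 18 mm wide; open, the fingers measure 123 mm over their backs; the gripper's body (75 mm by 187 mm) begins 45 mm behind the grasp point.
Start: joints at [-1.351, 0.264, 1.604, -0, 1.274, -0.037], TCP at [0.171, -0.653, 0.239] pointing down, gripper open.
Joint ranges: [-2.63, 2.63], [-0.94, 2.18], [0.31, 2.57], [-1.31, 4.45], [0, 2.66], [-2.55, 2.55]. Speed limits (rad/s): [2.57, 2.57, 3.14, 3.14, 3.14, 3.14].

### API

Orientations are given as a rotation vector (axis times angle).
In Python, from plant import monitor, viewer, ctrl gives the robot as it stands.
- The arm moves only by the tool servo_tool, never from a script. Its argument "commands" is a list of rows, each a list of 3 entries, a list of its own where there are three numbers: the opening, from 0 (shut) to 1 (fully open), then the shift along the tool's x, y, z in mm, then the turn, a rotation vector about the tool's x, y, z in degrees. A call has 1 to 10 rows; each row shifts and turns the commanded pose from where the row before left it, along the tool's axes as they then stand; what a row does not reach is not made up. A row lasts 1/10 s, in which the tool goes at most 50 mm and 8.59 degrees, less where a joint would pass 70% of its speed; a pose out of reach is approached as far as the arm can. A call with a gripper value outside its range is refused whole. The fingers move at their own pace and stop on an object; "newtons" is the grip in N (left out, the last holds). Time passes only in rows, so rows that do not move let the fingers close. It gives the time, the measured TCP pose, the force, the opening and the grip force at its end, in the units of the state.
- monitor.state(): the state, without advancing time (a new reading comes with each control period).
- viewer.read_camera(name): name is "side" or "top" or "wrist"; returns (picture, depth): 400x640x3 uint8, red, green, blue; 400x640 float32, m along the optical axis (not along the pixel's ray), 0 where there is no reading.
- viewer.camera_model(name): a dict with "camera_matrix" (3x3 intrinsics, pixels), "R" (3x3) and "t" (3): a world point X has camera coordinates R X + t. Camera axes: x right, y down, z forward; pixel columns grow to the right and rows downward; lengths in m; the calibration is good to about 2 mm. A picture is of the moment at which its call begins: read the wrist's pose just before it. camera_model takes no time and is no camera call; for the wrist camera it gives the pose at the moment of the call.
- ctrl.hand_in(): hands the job in; it is judged then, once.
The state is a dict: "time_s": time; "q": joint angles; "dq": joint speeds; "joint_efforts": joint torques, N m; "eef_pos": TCP position; "ee_rot": TCP orientation; "contact_force": force on the tool from outside, world axes, zero at the start; "torque": the same for the moment, N m; "finger_gap": finger opening in m; "gripper_force": force on a finger pad.
Only numpy, scipy, OpenCV 4.12 (cv2) and the standard library are available. Lean on these libraries where they do the work, as an engineer would, in place of code of your own. Each camera call takes 0.05 s, during which the arm holds its last target. There are 200 camera calls.

## Working session

There is one attempt and no reset: what is moved stays moved. The work goes in short steps, Python scripts to look and compute and a tool call to move; the robot and the scene stay as the last step left them, time stands still between calls to the robot, and variables do not carry over. Pictures are saved under pics/ and viewed, at most 10 in all, crops included, and the job is handed in when it is done.

Besides the shell and the picture viewer there is one more tool, called after "Call:" as name([rows], argument=value, ...), one row to a line, values as JSON. servo_tool: Moves the arm, as the interface text tells. Its arguments: {"type":"object","properties":{"commands":{"type":"array","items":{"type":"array"}},"newtons":{"type":"number"}},"required":["commands"]}

```bash
mkdir -p pics; ls; python3 - <<'E'
from plant import monitor, viewer, ctrl
import cv2,numpy as np
s=monitor.state();print(s)
for n in ("top","side"):
    p,d=viewer.read_camera(n); m=viewer.camera_model(n)
    print(n,m)
    cv2.imwrite(f"pics/{n}0.png",p[:,:,::-1]); np.savez(f"{n}0.npz",p=p,d=d,K=m["camera_matrix"],R=m["R"],t=m["t"])
E
```

```text
pics
{'time_s': 0.0, 'q': array([-1.35090518e+00,  2.64729476e-01,  1.60535676e+00, -8.14079373e-06,
        1.27369860e+00, -3.69008712e-02]), 'dq': array([-8.98265923e-05, -1.27286981e-03, -1.90433752e-04, -5.94749686e-05,
       -1.27731318e-03, -8.04529382e-04]), 'joint_efforts': array([-2.87308416e-03, -5.02113354e+01, -3.56879675e+01,  7.24435947e-02,
        2.91320833e-02, -1.72372120e-04]), 'eef_pos': array([ 0.17127711, -0.6521795 ,  0.23741327]), 'ee_rot': array([-3.11356795e+00, -4.01984881e-01,  3.26566716e-04]), 'contact_force': array([ 0.29091835,  1.14668201, -0.420621  ]), 'torque': array([-0.02299656,  0.02432695,  0.01574151]), 'gripper_force': 0.0, 'finger_gap': 0.08803223933314293}
top {'camera_matrix': array([[458.36355253,   0.        , 319.62322115],
       [  0.        , 458.36355253, 203.84518154],
       [  0.        ,   0.        ,   1.        ]]), 'R': array([[-0.02018845, -0.99978656, -0.00438758],
       [-0.98870833,  0.02061613, -0.14842779],
       [ 0.14848656,  0.00134151, -0.98891352]]), 't': array([0.15213905, 0.54032686, 0.93898821])}
side {'camera_matrix': array([[471.95370576,   0.        , 314.63543262],
       [  0.        , 471.95370576, 190.77293039],
       [  0.        ,   0.        ,   1.        ]]), 'R': array([[-0.99986678, -0.00342856,  0.01595815],
       [-0.01401828,  0.681191  , -0.73197152],
       [-0.00836094, -0.73209772, -0.68114831]]), 't': array([ 0.56384294, -0.06520214,  0.99763896])}
```

View pics/top0.png

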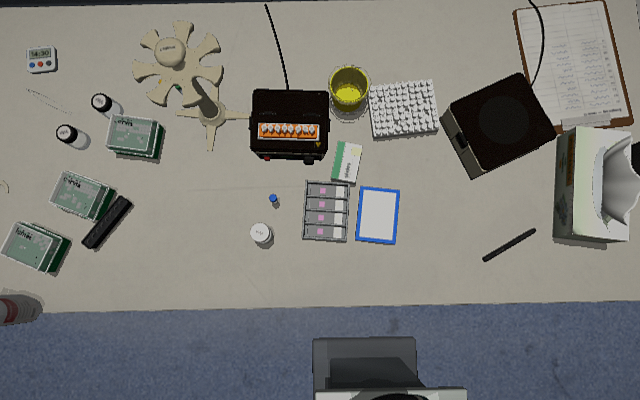

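View pics/side0.png

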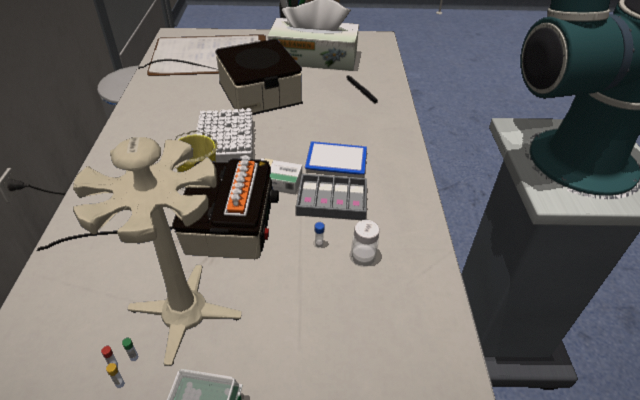

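Top view: tray at cols 303-349, rows 181-241; lid just right of it (-y side), cols 356-400, rows 187-244; jar (261,233), vial (273,199), carton (347,161). Now for the positions.

```bash
cat > h.py <<'E'
import numpy as np,cv2
def plane(uv,z,K,R,t):
    uv=np.atleast_2d(np.array(uv,float)); r=np.c_[uv,np.ones(len(uv))]@np.linalg.inv(K).T@R
    c=-R.T@t; return c+r*((z-c[2])/r[:,2])[:,None]
def cloud(d,K,R,t):
    v,u=np.mgrid[0:d.shape[0],0:d.shape[1]]
    P=np.stack([(u-K[0,2])/K[0,0]*d,(v-K[1,2])/K[1,1]*d,d],-1)
    return (P-t)@R
E
python3 - <<'E'
from h import *
for n in("top","side"):
    f=np.load(n+"0.npz");p=f["p"];a=(f["K"],f["R"],f["t"])
    C=cloud(f["d"],*a);hsv=cv2.cvtColor(p,cv2.COLOR_RGB2HSV)
    roi=(C[...,0]>.3)&(C[...,0]<.65)&(C[...,1]>-.2)&(C[...,1]<.25)
    print(n,"table z",np.median(C[...,2][roi]))
    for nm,m,z in(("blue",(hsv[...,0]>95)&(hsv[...,0]<125)&(hsv[...,1]>120)&roi,.015),("tray",roi&(hsv[...,2]<125)&(hsv[...,1]<120)&(C[...,0]<.56),.018)):
        k,l,st,ce=cv2.connectedComponentsWithStats(m.astype(np.uint8))
        for i in np.argsort(-st[1:,4])[:2]+1:
            if st[i,4]<15: continue
            pts=np.argwhere(l==i)[:,::-1]
            W=plane(pts,z,*a)[:,:2].astype(np.float32)
            (c,s,an)=cv2.minAreaRect(W);print(nm,st[i],np.round(c,4),np.round(s,4),round(an,2),"z",np.round(np.median(C[...,2][l==i]),4))
for n,pts in(("top",[((261,232),.072),((273,198),.05),((347,149),.032)]),):
    f=np.load(n+"0.npz");a=(f["K"],f["R"],f["t"])
    for uv,z in pts: print(uv,plane(uv,z,*a).round(3))
E
python3 - <<'E'
import cv2
a=cv2.imread('pics/top0.png')[140:260,230:420];cv2.imwrite('pics/crop0.png',cv2.resize(a,None,fx=4,fy=4,interpolation=cv2.INTER_CUBIC))
E
```

```text
top table z 0.0007487328123300786
blue [355 186  45  58 574] [0.5209 0.0156] [0.0874 0.1194] 82.56 z 0.0148
blue [269 194   8   8  47] [0.563  0.2442] [0.016  0.0147] 25.86 z 0.0497
tray [302 198  47  45 611] [0.5139 0.1287] [0.0959 0.0979] 84.41 z 0.0056
tray [268 227   6  19  60] [0.4787 0.2488] [0.0108 0.0391] 89.8 z 0.015
side table z 0.0003518349246295658
blue [305 142  62  32 440] [0.5198 0.0214] [0.0912 0.1189] 82.48 z 0.0143
blue [315 223   9  10  61] [0.5557 0.2173] [0.0141 0.0214] 0.16 z 0.0489
tray [ 317  162   51   58 1332] [0.5132 0.1174] [0.1616 0.0974] 86.98 z 0.0096
tray [317 240  12   8  49] [0.5503 0.2581] [0.0182 0.0138] 46.78 z 0.0005
(261, 232) [[0.483 0.262 0.072]]
(273, 198) [[0.557 0.24  0.05 ]]
(347, 149) [[0.665 0.078 0.032]]
```

View pics/crop0.png

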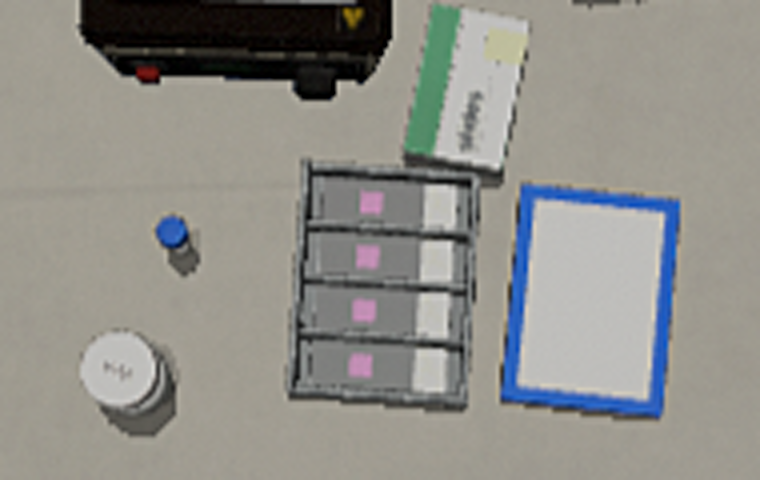

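Crop: tray corners (302,160), (478,176), (466,408), (290,396); lid corners (520,184), (680,200), (662,416), (502,402), with a gap of about 10 mm. The carton stands close to the tray's far right corner.

```bash
python3 - <<'E'
from h import *
f=np.load("top0.npz");a=(f["K"],f["R"],f["t"])
g=lambda L:np.array(L,float)/4-.125+[230,140]
T=np.r_[plane(g([(302,160),(290,396)]),.024,*a),plane(g([(466,408),(478,176)]),.018,*a)]
L=plane(g([(520,184),(502,402),(662,416),(680,200)]),.015,*a)
for n,P in(("tray",T),("lid",L)):
    print(n,P[:,:2].round(4).tolist(),"c",P.mean(0).round(4),"sides",np.linalg.norm(P-np.roll(P,-1,0),axis=1).round(4))
    for i,j in((1,0),(2,3)): e=P[i if i==1 else 2]-0; v=P[j]-P[i]; print(" yaw x-edge",np.degrees(np.arctan2(v[1],v[0])).round(2))
    for i,j in((3,0),(2,1)): v=P[j]-P[i]; print(" yaw y-edge",np.degrees(np.arctan2(-v[0],v[1])).round(2))
C=plane(g([(432,4),(526,16),(500,178),(405,156)]),.032,*a);print("carton",C[:,:2].round(3).tolist())
# depth-based check
C=cloud(f["d"],*a);roi=(C[...,0]>.42)&(C[...,0]<.6)
hi=roi&(C[...,2]>.019)&(C[...,2]<.03)&(C[...,1]>.05)&(C[...,1]<.2);print("rail pts",hi.sum(),C[hi][:,1].min(),C[hi][:,1].max())
f=np.load("side0.npz");S=cloud(f["d"],f["K"],f["R"],f["t"])
m=(abs(S[...,0]-.52)<.02)&(abs(S[...,1]-.09)<.12)
o=S[m];b=np.round(o[:,1]/.005).astype(int)
print([(round(k*.005,3),round(float(np.max(o[b==k,2])),3)) for k in np.unique(b)])
E
```

```text
tray [[0.5996, 0.1712], [0.4705, 0.1797], [0.4625, 0.085], [0.5898, 0.0747]] c [0.5306 0.1276 0.021 ] sides [0.1294 0.0952 0.1277 0.0972]
 yaw x-edge -3.75
 yaw x-edge -4.62
 yaw y-edge -5.79
 yaw y-edge -4.82
lid [[0.5854, 0.0515], [0.4655, 0.0652], [0.4562, -0.0211], [0.5746, -0.0363]] c [0.5204 0.0148 0.015 ] sides [0.1207 0.0868 0.1194 0.0884]
 yaw x-edge -6.54
 yaw x-edge -7.32
 yaw y-edge -7.02
 yaw y-edge -6.18
carton [[0.684, 0.098], [0.676, 0.047], [0.586, 0.064], [0.599, 0.115]]
rail pts 258 0.053511031054855294 0.18263593719134624
[(np.float64(-0.03), 0.014), (np.float64(-0.025), 0.016), (np.float64(-0.02), 0.018), (np.float64(-0.015), 0.017), (np.float64(-0.01), 0.017), (np.float64(-0.005), 0.017), (np.float64(0.0), 0.016), (np.float64(0.005), 0.017), (np.float64(0.01), 0.016), (np.float64(0.015), 0.017), (np.float64(0.02), 0.016), (np.float64(0.025), 0.017), (np.float64(0.03), 0.018), (np.float64(0.035), 0.017), (np.float64(0.04), 0.017), (np.float64(0.045), 0.017), (np.float64(0.05), 0.017), (np.float64(0.055), 0.017), (np.float64(0.06), 0.017), (np.float64(0.065), 0.017), (np.float64(0.08), 0.019), (np.float64(0.085), 0.02), (np.float64(0.09), 0.019), (np.float64(0.095), 0.018), (np.float64(0.1), 0.018), (np.float64(0.105), 0.019), (np.float64(0.11), 0.02), (np.float64(0.115), 0.019), (np.float64(0.12), 0.018), (np.float64(0.125), 0.019), (np.float64(0.13), 0.02), (np.float64(0.135), 0.019), (np.float64(0.14), 0.019), (np.float64(0.145), 0.019), (np.float64(0.15), 0.02), (np.float64(0.155), 0.018), (np.float64(0.16), 0.019), (np.float64(0.165), 0.02), (np.float64(0.17), 0.018), (np.float64(0.175), 0.025), (np.float64(0.18), 0.026), (np.float64(0.185), 0.025), (np.float64(0.19), 0.002), (np.float64(0.195), 0.002), (np.float64(0.2), 0.002), (np.float64(0.205), 0.002), (np.float64(0.21), 0.002)]
```

Call:
servo_tool([
  [0.4,[20,-20,0],[0,0,0]],
  [0.4,[32,-32,0],[0,0,0]],
  [0.4,[32,-32,0],[0,0,0]],
  [0.4,[32,-32,0],[0,0,0]],
  [0.4,[32,-32,0],[0,0,0]],
  [0.4,[32,-32,0],[0,0,0]],
  [0.4,[32,-32,0],[0,0,0]],
  [0.4,[32,-32,0],[0,0,0]],
  [0.4,[32,-32,0],[0,0,0]],
  [0.4,[32,-32,0],[0,0,0]],
])

```text
time_s: 1.1
eef_pos: [0.3914, -0.2749, 0.2384]
ee_rot: [-3.116, -0.402, 0.0]
contact_force: [0.3, -0.4, 0.2]
finger_gap: 0.0355
gripper_force: 0.0
```

Call:
servo_tool([
  [0.4,[32,-32,0],[0,0,0]],
  [0.4,[32,-32,0],[0,0,0]],
  [0.4,[32,-32,0],[0,0,0]],
  [0.4,[32,-32,0],[0,0,0]],
  [0.4,[32,-32,0],[0,0,-5]],
  [0.4,[0,0,0],[0,0,-8]],
  [0.4,[0,0,0],[0,0,-8]],
  [0.4,[0,0,0],[0,0,-8]],
  [0.4,[0,0,0],[0,0,-8]],
  [0.4,[0,0,0],[0,0,-8]],
])

```text
time_s: 2.1
eef_pos: [0.5049, -0.0811, 0.2381]
ee_rot: [-2.719, -1.572, 0.001]
contact_force: [-0.2, 0.2, 0.2]
finger_gap: 0.0352
gripper_force: 0.0
```

Call:
servo_tool([
  [0.4,[0,0,0],[0,0,-8]],
  [0.4,[0,0,0],[0,0,-8]],
  [0.4,[0,0,0],[0,0,-8]],
  [0.4,[0,0,0],[0,0,-2]],
  [0.4,[0,0,0],[0,0,0]],
  [0.4,[0,0,0],[0,0,0]],
])

```text
time_s: 2.7
eef_pos: [0.505, -0.0813, 0.2384]
ee_rot: [-2.304, -2.135, 0.0]
contact_force: [0.2, -0.0, 0.6]
finger_gap: 0.0356
gripper_force: 0.0
```

Call:
servo_tool([
  [0.4,[4,2,30],[0,0,0]],
  [0.4,[4,2,45],[0,0,0]],
  [0.4,[4,2,45],[0,0,0]],
  [0.4,[4,2,40],[0,0,0]],
  [0.4,[4,0,30],[0,0,0]],
  [0.4,[0,0,0],[0,7,0]],
  [0.4,[0,0,0],[0,7,0]],
  [0.4,[0,0,0],[0,6,0]],
  [0.4,[0,0,0],[0,0,0]],
  [0.4,[0,0,0],[0,0,0]],
])

```text
time_s: 3.7
eef_pos: [0.5144, -0.0627, 0.0483]
ee_rot: [-2.115, -1.957, -0.369]
contact_force: [1.1, 0.5, 0.5]
finger_gap: 0.0355
gripper_force: 0.0
```

```bash
cat >> h.py <<'E'
from scipy.spatial.transform import Rotation as Ro
TC=np.array([.5306,.128]);yw=np.radians(-4.7);TX=np.array([np.cos(yw),np.sin(yw)]);TY=np.array([-TX[1],TX[0]])
def tray(p): d=np.asarray(p)[...,:2]-TC; return np.stack([d@TX,d@TY,np.asarray(p)[...,2]],-1)
def where(s):
    R=Ro.from_rotvec(s["ee_rot"]).as_matrix()
    print("t",round(s["time_s"],2),"tray mm",(1e3*tray(s["eef_pos"])).round(1),"tilt",np.degrees(np.arctan2(R[:2,2]@TY,-R[2,2])).round(1),"yaw",np.degrees(np.arctan2(R[1,1],R[0,1])).round(1),"roll",np.degrees(R[2,1]).round(1),"F",s["contact_force"].round(1),"q",s["q"].round(2))
E
python3 - <<'E'
from h import *
from plant import monitor,viewer
where(monitor.state())
p,d=viewer.read_camera("wrist");cv2.imwrite("pics/w1.png",p[:,:,::-1])
E
```

```text
t 3.7 tray mm [  -0.5 -191.4   48.3] tilt 19.9 yaw -4.4 roll -0.1 F [1.1 0.5 0.5] q [-0.39  0.23  2.08  0.4   0.98 -0.56]
```

View pics/w1.png

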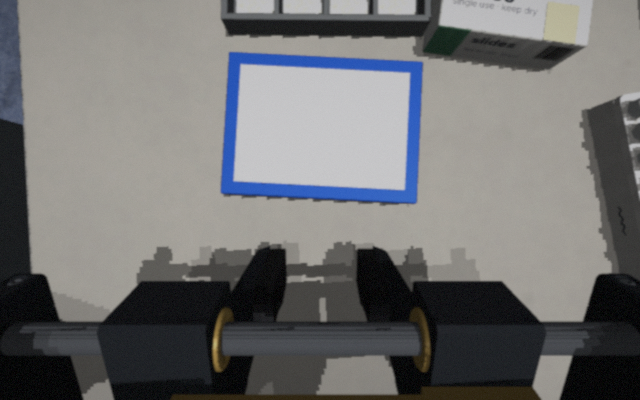

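The lid (cols 222-420, rows 53-203) lies centred before the two fingertips (mid col about 322), and the tray wall is behind it. Going down behind its free edge.

Call:
servo_tool([
  [0.4,[-4,0,14],[0,0,0]],
  [0.4,[-4,0,14],[0,0,0]],
  [0.4,[-2,0,8],[0,0,0]],
  [0.4,[-1,0,6],[0,0,0]],
  [0.4,[0,0,0],[0,0,0]],
  [0.4,[0,0,0],[0,0,0]],
])

```text
time_s: 4.35
eef_pos: [0.515, -0.0578, 0.0053]
ee_rot: [-2.111, -1.959, -0.372]
contact_force: [1.3, 0.0, -1.2]
finger_gap: 0.0355
gripper_force: 0.0
```

```bash
python3 - <<'E'
from h import *
from plant import monitor,viewer
where(monitor.state())
E
```

```text
t 4.35 tray mm [  -0.3 -186.4    5.3] tilt 20.0 yaw -4.3 roll -0.0 F [ 1.3  0.  -1.2] q [-0.38  0.3   2.09  0.43  0.9  -0.6 ]
```

Call:
servo_tool([
  [0.4,[4.7,0,1.7],[0,0,0]],
  [0.4,[4.7,0,1.7],[0,0,0]],
  [0.4,[4.7,0,1.7],[0,0,0]],
  [0.4,[4.7,0,1.7],[0,0,0]],
  [0.4,[4.7,0,1.7],[0,0,0]],
  [0.4,[4.7,0,1.7],[0,0,0]],
  [0.4,[4.7,0,1.7],[0,0,0]],
])

```text
time_s: 5.05
eef_pos: [0.5176, -0.0227, 0.0056]
ee_rot: [-2.112, -1.96, -0.372]
contact_force: [-0.4, -1.7, 0.1]
finger_gap: 0.0354
gripper_force: 0.3
```

Call:
servo_tool([
  [0.4,[1.9,0,0.7],[0,0,0]],
  [0.4,[1.9,0,0.7],[0,0,0]],
  [0.4,[0,0,0],[0,0,0]],
])

```text
time_s: 5.35
eef_pos: [0.5179, -0.0187, 0.0055]
ee_rot: [-2.111, -1.96, -0.372]
contact_force: [-0.2, 0.5, 0.0]
finger_gap: 0.0353
gripper_force: 0.0
```

```bash
cat > look.py <<'E'
from h import *
from plant import monitor,viewer
import sys
s=monitor.state();where(s)
for n in sys.argv[2:]:
    m=viewer.camera_model(n);p,d=viewer.read_camera(n);np.savez(f"{n}_{sys.argv[1]}.npz",p=p,d=d,K=m["camera_matrix"],R=m["R"],t=m["t"])
    cv2.imwrite(f"pics/{n}_{sys.argv[1]}.png",p[:,:,::-1])
    C=cloud(d,m["camera_matrix"],m["R"],m["t"]);h=cv2.cvtColor(p,cv2.COLOR_RGB2HSV)
    T=tray(C);b=(h[...,0]>100)&(h[...,0]<125)&(h[...,1]>120)&(h[...,2]>60)&(abs(T[...,0])<.09)&(T[...,1]>-.2)&(T[...,1]<.07)&(d>0)
    if b.sum()>20:
        q=T[b]*1e3;print(n,"blue",b.sum(),"min",np.percentile(q,2,0).round(1),"max",np.percentile(q,98,0).round(1))
E
python3 look.py a top
```

```text
t 5.35 tray mm [  -0.7 -147.3    5.5] tilt 20.0 yaw -4.3 roll -0.0 F [-0.2  0.5  0. ] q [-0.31  0.29  2.11  0.45  0.88 -0.54]
top blue 571 min [ -61.6 -136.9    1.6] max [ 56.1 -50.4  18.9]
```

Call:
servo_tool([
  [0.4,[1,0,0.4],[0,0,0]],
  [0.4,[1,0,0.4],[0,0,0]],
  [0.4,[1,0,0.4],[0,0,0]],
  [0.4,[0,0,0],[0,0,0]],
])

```text
time_s: 5.8
eef_pos: [0.5179, -0.0168, 0.0052]
ee_rot: [-2.113, -1.961, -0.371]
contact_force: [-2.6, -5.2, 0.4]
finger_gap: 0.0352
gripper_force: 2.6
```

Call:
servo_tool([
  [0.4,[1.0,0,-2.2],[0,0,0]],
  [0.4,[0.9,0,-2.2],[0,0,0]],
  [0.4,[0.9,0,-2.2],[0,0,0]],
  [0.4,[0,0,0],[0,0,0]],
])

```text
time_s: 6.2
eef_pos: [0.5179, -0.0167, 0.0125]
ee_rot: [-2.113, -1.961, -0.371]
contact_force: [-3.0, -5.8, 0.1]
finger_gap: 0.0348
gripper_force: 2.8
```

```bash
python3 look.py b top side
```

```text
t 6.2 tray mm [  -0.8 -145.2   12.5] tilt 19.9 yaw -4.3 roll 0.0 F [-3.  -5.8  0.1] q [-0.3   0.27  2.11  0.44  0.89 -0.53]
top blue 578 min [ -61.8 -136.3    6.7] max [ 55.9 -49.2  24.6]
side blue 356 min [ -63.2 -135.2   13.4] max [ 53.8 -49.3  23.1]
```

Call:
servo_tool([
  [0.4,[1.5,0,-2.0],[0,1,0]],
  [0.4,[1.5,0,-2.0],[0,1,0]],
  [0.4,[1.5,0,-2.0],[0,1,0]],
  [0.4,[1.5,0,-2.0],[0,1,0]],
  [0.4,[1.5,0,-2.0],[0,1,0]],
  [0.4,[0,0,0],[0,0,0]],
])

```text
time_s: 6.9
eef_pos: [0.5189, -0.0132, 0.0248]
ee_rot: [-2.061, -1.91, -0.457]
contact_force: [0.9, -0.9, 0.4]
finger_gap: 0.0352
gripper_force: 0.9
```

```bash
python3 look.py c top side
```

```text
t 6.9 tray mm [-1.000e-01 -1.417e+02  2.480e+01] tilt 25.0 yaw -4.4 roll 0.0 F [ 0.9 -0.9  0.4] q [-0.35  0.28  2.1   0.52  0.95 -0.62]
top blue 588 min [ -61.3 -132.2    8.3] max [ 55.9 -49.4  39.1]
side blue 369 min [ -63.6 -133.1   12.1] max [ 54.4 -55.3  37.7]
```

Call:
servo_tool([
  [0.4,[2.4,0,-1.3],[0,1.5,0]],
  [0.4,[2.4,0,-1.3],[0,1.5,0]],
  [0.4,[2.4,0,-1.3],[0,1.5,0]],
  [0.4,[2.4,0,-1.3],[0,1.5,0]],
  [0.4,[2.4,0,-1.3],[0,1.5,0]],
  [0.4,[2.4,0,-1.3],[0,1.5,0]],
  [0.4,[2.4,0,-1.3],[0,1,0]],
  [0.4,[0,0,0],[0,0,0]],
])

```text
time_s: 7.8
eef_pos: [0.5191, -0.0023, 0.0407]
ee_rot: [-1.949, -1.807, -0.615]
contact_force: [0.4, -0.6, -0.4]
finger_gap: 0.0355
gripper_force: 0.2
```

```bash
python3 look.py d top side; python3 - <<'E'
import cv2
a=cv2.imread('pics/side_d.png')[100:260,240:440];b=cv2.imread('pics/top_d.png')[140:300,270:470]
cv2.imwrite('pics/cd.png',cv2.resize(cv2.hconcat([a,b]),None,fx=2,fy=2,interpolation=cv2.INTER_CUBIC))
E
```

```text
t 7.8 tray mm [  -0.8 -130.8   40.7] tilt 35.1 yaw -4.3 roll -0.0 F [ 0.4 -0.6 -0.4] q [-0.42  0.32  2.08  0.66  1.08 -0.76]
top blue 562 min [-6.120e+01 -1.239e+02  1.000e-01] max [ 55.5 -49.5  56.2]
side blue 431 min [ -64.1 -122.3   12.1] max [ 54.2 -57.2  54.7]
```

View pics/cd.png

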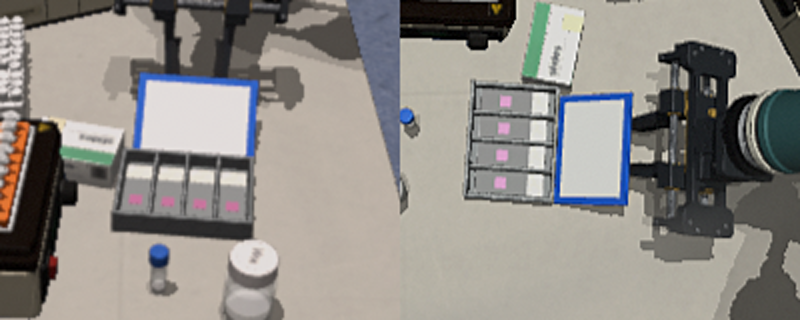

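The side crop (left half) shows the lid tipped about 30° at (195,115), its low edge at the tray wall and the fingers behind it. The top crop (right half) shows it square at cols 555-632.

Call:
servo_tool([
  [0.4,[2.7,0,-0.6],[0,0,0]],
  [0.4,[2.7,0,-0.6],[0,0,0]],
  [0.4,[2.7,0,-0.6],[0,0,0]],
  [0.4,[2.7,0,-0.6],[0,0,0]],
  [0.4,[2.7,0,-0.6],[0,0,0]],
  [0.4,[2.7,0,-0.6],[0,0,0]],
  [0.4,[2.7,0,-0.6],[0,0,0]],
  [0.4,[0,0,0],[0,0,0]],
])

```text
time_s: 8.7
eef_pos: [0.5202, 0.0111, 0.0554]
ee_rot: [-1.949, -1.81, -0.615]
contact_force: [0.7, -0.7, -0.8]
finger_gap: 0.0352
gripper_force: 0.2
```

```bash
python3 look.py e top side
```

```text
t 8.7 tray mm [  -0.7 -117.4   55.4] tilt 35.0 yaw -4.3 roll 0.0 F [ 0.7 -0.7 -0.8] q [-0.39  0.29  2.09  0.66  1.09 -0.73]
top blue 485 min [ -61.8 -110.2    3.2] max [ 55.2 -49.7  70. ]
side blue 474 min [ -63.7 -108.3   12.8] max [ 54.2 -56.7  68.2]
```

Call:
servo_tool([
  [0.4,[2.6,0,-0.2],[0,0,0]],
  [0.4,[2.6,0,-0.2],[0,0,0]],
  [0.4,[2.6,0,-0.2],[0,0,0]],
  [0.4,[2.6,0,-0.2],[0,0,0]],
  [0.4,[2.6,0,-0.2],[0,0,0]],
  [0.4,[2.6,0,-0.2],[0,0,0]],
  [0.4,[2.6,0,-0.1],[0,0,0]],
  [0.4,[2.6,0,0],[0,0,0]],
  [0.4,[0,0,0],[0,0,0]],
])

```text
time_s: 9.7
eef_pos: [0.5214, 0.0274, 0.0684]
ee_rot: [-1.949, -1.809, -0.615]
contact_force: [-0.8, -1.2, -0.3]
finger_gap: 0.0352
gripper_force: 0.2
```

```bash
python3 look.py f top side
```

```text
t 9.7 tray mm [  -0.9 -101.    68.4] tilt 35.0 yaw -4.3 roll 0.0 F [-0.8 -1.2 -0.3] q [-0.37  0.26  2.09  0.67  1.09 -0.7 ]
top blue 449 min [-61.6 -96.2   2.8] max [ 55.3 -49.6  81.4]
side blue 479 min [-63.6 -90.4  15.3] max [ 53.8 -54.9  79.6]
```

Following the arc: about 60° now. On to 90°.

Call:
servo_tool([
  [0.4,[2.7,0,0.7],[0,0,0]],
  [0.4,[2.7,0,0.7],[0,0,0]],
  [0.4,[2.7,0,0.7],[0,0,0]],
  [0.4,[2.7,0,0.7],[0,0,0]],
  [0.4,[2.7,0,0.7],[0,0,0]],
  [0.4,[2.7,0,0.7],[0,0,0]],
  [0.4,[2.7,0,0.9],[0,0,0]],
  [0.4,[0,0,0],[0,0,0]],
])

```text
time_s: 10.6
eef_pos: [0.5227, 0.0458, 0.0749]
ee_rot: [-1.949, -1.809, -0.615]
contact_force: [0.4, 0.1, -0.2]
finger_gap: 0.0348
gripper_force: 0.1
```

```bash
python3 look.py g top side
```

```text
t 10.6 tray mm [ -1.1 -82.5  74.9] tilt 35.0 yaw -4.3 roll 0.0 F [ 0.4  0.1 -0.2] q [-0.33  0.24  2.1   0.68  1.09 -0.67]
top blue 366 min [-61.6 -80.8   6.3] max [ 54.4 -49.7  89.1]
side blue 486 min [-63.2 -72.8  18. ] max [ 54.1 -51.7  86.4]
```

Call:
servo_tool([
  [0.4,[2.7,0,1.6],[0,0,0]],
  [0.4,[2.7,0,1.6],[0,0,0]],
  [0.4,[2.7,0,1.6],[0,0,0]],
  [0.4,[2.7,0,1.6],[0,0,0]],
  [0.4,[2.7,0,1.6],[0,0,0]],
  [0.4,[2.7,0,1.6],[0,0,0]],
  [0.4,[2.7,0,1.6],[0,0,0]],
  [0.4,[0,0,0],[0,0,0]],
])

```text
time_s: 11.5
eef_pos: [0.5251, 0.068, 0.0784]
ee_rot: [-1.948, -1.81, -0.617]
contact_force: [-2.9, -1.2, 10.7]
finger_gap: 0.0354
gripper_force: 4.7
```

```bash
python3 look.py h top side; python3 - <<'E'
import cv2
a=cv2.imread('pics/side_h.png')[100:260,240:440];b=cv2.imread('pics/top_h.png')[140:300,270:470]
cv2.imwrite('pics/ch.png',cv2.resize(cv2.hconcat([a,b]),None,fx=2,fy=2,interpolation=cv2.INTER_CUBIC))
E
```

```text
t 11.5 tray mm [ -0.6 -60.2  78.4] tilt 35.1 yaw -4.2 roll 0.1 F [-2.9 -1.2 10.7] q [-0.29  0.23  2.1   0.69  1.07 -0.64]
top blue 340 min [-59.3 -59.6  65.6] max [ 53.4 -45.4  91. ]
side blue 443 min [-62.8 -49.7  22.8] max [ 52.6 -42.5  88.8]
```

View pics/ch.png

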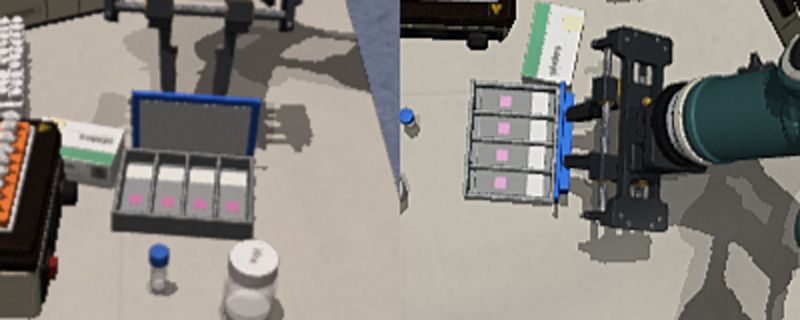

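The lid now stands upright at the tray edge: white face to the tray in the side crop at (195,125), blue strip at col 565 in the top crop. The fingertip bears down on the crown with about 11 N, so I take tilt off the tool and lift slightly before tipping the lid over.

Call:
servo_tool([
  [0.4,[0.8,0,-1.0],[0,-4,0]],
  [0.4,[0.7,0,-0.8],[0,-5,0]],
  [0.4,[0.6,0,-0.7],[0,-5,0]],
  [0.4,[0.6,0,-0.6],[0,-5,0]],
  [0.4,[0.6,0,-0.6],[0,-5,0]],
  [0.4,[0,0,0],[0,0,0]],
])

```text
time_s: 12.2
eef_pos: [0.525, 0.0705, 0.0822]
ee_rot: [-2.199, -2.048, -0.214]
contact_force: [-0.5, 0.1, -0.1]
finger_gap: 0.035
gripper_force: 0.0
```

```bash
python3 look.py i top side
```

```text
t 12.2 tray mm [ -0.8 -57.7  82.2] tilt 11.0 yaw -4.1 roll 0.1 F [-0.5  0.1 -0.1] q [-0.04  0.13  2.08  0.24  0.93 -0.11]
top blue 147 min [-61.6 -50.5  51.1] max [ 36.2 -41.6 168.2]
side blue 407 min [-62.9 -48.   21.7] max [ 52.3 -39.2  88.3]
```

Call:
servo_tool([
  [0.4,[2.9,0,0.7],[0,0,0]],
  [0.4,[2.9,0,0.8],[0,0,0]],
  [0.4,[2.9,0,0.9],[0,0,0]],
  [0.4,[2.9,0,1.0],[0,0,0]],
  [0.4,[2.9,0,1.2],[0,0,0]],
  [0.4,[2.9,0,1.4],[0,0,0]],
  [0.4,[0,0,0],[0,0,0]],
])

```text
time_s: 13.0
eef_pos: [0.5257, 0.0872, 0.0784]
ee_rot: [-2.201, -2.043, -0.212]
contact_force: [0.2, 0.1, 0.3]
finger_gap: 0.0354
gripper_force: 0.0
```

```bash
python3 look.py j top side
```

```text
t 13.0 tray mm [ -1.5 -41.1  78.4] tilt 11.0 yaw -4.3 roll -0.0 F [0.2 0.1 0.3] q [-0.    0.14  2.08  0.24  0.92 -0.08]
top blue 379 min [-60.2 -61.4  21.8] max [ 51.9 -16.7 160.3]
side blue 459 min [-59.1 -21.   56.1] max [50.1 -2.3 65.3]
```

Call:
servo_tool([
  [0.4,[0,0,0],[0,0,0]],
  [0.4,[0,0,0],[0,0,0]],
  [0.4,[0,0,0],[0,0,0]],
])

```text
time_s: 13.4
eef_pos: [0.5258, 0.0867, 0.0786]
ee_rot: [-2.202, -2.043, -0.212]
contact_force: [0.5, 0.8, -0.8]
finger_gap: 0.0352
gripper_force: 0.0
```

```bash
python3 look.py k top side; python3 - <<'E'
import cv2
a=cv2.imread('pics/side_k.png')[100:260,240:440];b=cv2.imread('pics/top_k.png')[140:300,270:470]
cv2.imwrite('pics/ck.png',cv2.resize(cv2.hconcat([a,b]),None,fx=2,fy=2,interpolation=cv2.INTER_CUBIC))
E
```

```text
t 13.4 tray mm [ -1.4 -41.6  78.6] tilt 11.0 yaw -4.3 roll -0.0 F [ 0.5  0.8 -0.8] q [-0.01  0.14  2.08  0.24  0.92 -0.08]
top blue 1036 min [-60.9 -74.4  20. ] max [ 55.2   4.1 161.5]
side blue 1892 min [-60.9 -68.2  20.3] max [52.9  6.9 34.5]
```

View pics/ck.png

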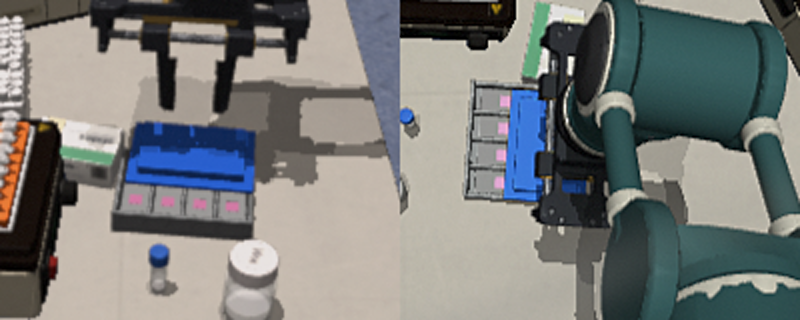

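The lid has fallen flat on the tray, blue up, overhanging the near edge by about 29 mm (side crop (190,155)). Now the fingers go back and down behind the crown, to push it home.

Call:
servo_tool([
  [0.4,[-18,0,-3.5],[0,0,0]],
  [0.4,[-18,0,-3.5],[0,0,0]],
  [0.4,[-18,0,-3.5],[0,0,0]],
  [0.4,[0,0,0],[0,-5.5,0]],
  [0.4,[0,0,0],[0,-5.5,0]],
  [0.4,[0,1,15],[0,0,0]],
  [0.4,[0,0,15],[0,0,0]],
  [0.4,[0,0,12],[0,0,0]],
  [0.4,[0,0,0],[0,0,0]],
  [0.4,[0,0,0],[0,0,0]],
])

```text
time_s: 14.5
eef_pos: [0.5221, 0.0315, 0.0358]
ee_rot: [-2.302, -2.135, 0.001]
contact_force: [0.6, -0.0, -0.2]
finger_gap: 0.0355
gripper_force: 0.0
```

```bash
python3 look.py l top side
```

```text
t 14.5 tray mm [ -0.6 -96.8  35.8] tilt 0.0 yaw -4.3 roll -0.1 F [ 0.6 -0.  -0.2] q [0.01 0.2  2.1  0.   0.84 0.09]
top blue 1769 min [-60.6 -69.5  20.1] max [54.8  3.5 36.7]
side blue 1916 min [-61.  -69.1  20.3] max [53.   6.8 34.6]
```

Call:
servo_tool([
  [0.4,[0,0,5],[0,0,0]],
  [0.4,[0,0,4],[0,0,0]],
  [0.4,[4,0,0],[0,0,0]],
  [0.4,[4,0,0],[0,0,0]],
  [0.4,[4,0,0],[0,0,0]],
  [0.4,[4,0,0],[0,0,0]],
  [0.4,[4,0,0],[0,0,0]],
  [0.4,[4,0,0],[0,0,0]],
  [0.4,[4,0,0],[0,0,0]],
  [0.4,[0,0,0],[0,0,0]],
])

```text
time_s: 15.6
eef_pos: [0.5249, 0.0603, 0.0277]
ee_rot: [-2.302, -2.137, -0.0]
contact_force: [-0.5, -0.0, 0.8]
finger_gap: 0.0354
gripper_force: 0.0
```

```bash
python3 look.py m top side
```

```text
t 15.6 tray mm [ -0.1 -67.9  27.7] tilt 0.0 yaw -4.3 roll 0.0 F [-0.5 -0.   0.8] q [0.07 0.22 2.09 0.   0.83 0.14]
top blue 1124 min [-61.9 -33.3  19.8] max [52.4 19.9 37.5]
side blue 1997 min [-62.7 -53.3  20.2] max [51.7 21.8 34.5]
```

Call:
servo_tool([
  [0.4,[4,0,0],[0,0,0]],
  [0.4,[4,0,0],[0,0,0]],
  [0.4,[4,0,0],[0,0,0]],
  [0.4,[4,0,0],[0,0,0]],
  [0.4,[2,0,0],[0,0,0]],
  [0.4,[2,0,0],[0,0,0]],
  [0.4,[1,0,0],[0,0,0]],
  [0.4,[1,0,0],[0,0,0]],
  [0.4,[0,0,0],[0,0,0]],
])

```text
time_s: 16.6
eef_pos: [0.5265, 0.0818, 0.0276]
ee_rot: [-2.303, -2.137, -0.0]
contact_force: [-0.3, 0.6, 0.3]
finger_gap: 0.0354
gripper_force: 0.0
```

```bash
python3 look.py n top side
```

```text
t 16.6 tray mm [ -0.3 -46.4  27.6] tilt 0.0 yaw -4.3 roll 0.0 F [-0.3  0.6  0.3] q [0.11 0.23 2.08 0.   0.83 0.18]
top blue 862 min [-62.1 -39.7  20.1] max [ 49.1  41.4 375.5]
side blue 2078 min [-62.7 -32.6  20.7] max [51.9 43.1 34.6]
```

Call:
servo_tool([
  [0.4,[1,0,0],[0,0,0]],
  [0.4,[1,0,0],[0,0,0]],
  [0.4,[1,0,0],[0,0,0]],
  [0.4,[0,0,0],[0,0,0]],
])

```text
time_s: 17.1
eef_pos: [0.5266, 0.0846, 0.0276]
ee_rot: [2.303, 2.137, -0.0]
contact_force: [-0.9, -0.5, 0.3]
finger_gap: 0.0356
gripper_force: 0.5
```

Call:
servo_tool([
  [0.4,[1,0,0],[0,0,0]],
  [0.4,[1,0,0],[0,0,0]],
  [0.4,[0,0,0],[0,0,0]],
])

```text
time_s: 17.4
eef_pos: [0.5263, 0.0852, 0.0276]
ee_rot: [2.302, 2.137, -0.004]
contact_force: [-2.5, -7.3, 2.3]
finger_gap: 0.0355
gripper_force: 3.9
```

Firm contact with the rail (7 N). Back off, rise and look.

Call:
servo_tool([
  [0.4,[-4,0,0],[0,0,0]],
  [0.4,[-10,0,0],[0,0,0]],
  [0.4,[-30,0,-20],[0,0,0]],
  [0.4,[-30,0,-35],[0,0,0]],
  [0.4,[-30,0,-35],[0,0,0]],
  [0.4,[-30,0,-30],[0,0,0]],
  [0.4,[-40,0,0],[0,0,0]],
  [0.4,[-30,0,0],[0,0,0]],
  [0.4,[0,0,0],[0,0,0]],
  [0.4,[0,0,0],[0,0,0]],
])

```text
time_s: 18.4
eef_pos: [0.5113, -0.1172, 0.1475]
ee_rot: [-2.305, -2.134, -0.001]
contact_force: [0.3, 0.6, -0.1]
finger_gap: 0.0353
gripper_force: 0.0
```

```bash
python3 look.py o top side; python3 - <<'E'
from h import *
for n in("top","side"):
    f=np.load(n+"_o.npz");a=(f["K"],f["R"],f["t"]);h=cv2.cvtColor(f["p"],cv2.COLOR_RGB2HSV);T=tray(cloud(f["d"],*a))
    b=(h[...,0]>100)&(h[...,0]<125)&(h[...,1]>120)&(abs(T[...,0])<.09)&(abs(T[...,1])<.07)
    top=b&(T[...,2]>.029);W=tray(plane(np.argwhere(top)[:,::-1],.033,*a))[:,:2].astype(np.float32)*1e3
    print(n,"crown rect",cv2.minAreaRect(W),T[top][:,2].mean())
a=cv2.imread('pics/side_o.png')[100:260,240:440];b=cv2.imread('pics/top_o.png')[140:300,220:420]
cv2.imwrite('pics/co.png',cv2.resize(cv2.hconcat([a,b]),None,fx=2,fy=2,interpolation=cv2.INTER_CUBIC))
E
```

```text
t 18.4 tray mm [   0.9 -246.   147.5] tilt 0.0 yaw -4.4 roll -0.0 F [ 0.3  0.6 -0.1] q [-0.27  0.06  2.02  0.    1.07 -0.2 ]
top blue 2226 min [-61.6 -41.   19.4] max [54.2 43.4 36.4]
side blue 2016 min [-63.  -28.7  21.1] max [51.5 44.6 34.7]
top crown rect ((-3.3038787841796875, 2.894195556640625), (70.67448425292969, 100.28250122070312), 89.99851989746094) 0.03301699820992408
side crown rect ((-5.3503265380859375, 6.451789855957031), (70.4158935546875, 99.365478515625), 89.93608093261719) 0.032574408114863576
```

View pics/co.png

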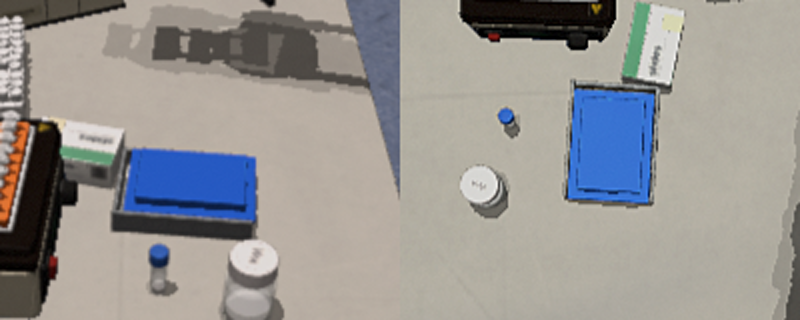

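The lid lies flat, square and blue side up. It is against the rail and about 4 mm off centre side to side. Jar, vial and carton stand where they were.

```bash
python3 -c "
from plant import ctrl
print(ctrl.hand_in())"
```

```text
the job is handed in; nothing more can be done
None
```

The lid was flipped over the tray edge and pushed home against the stop rail, and the job is handed in at about 18 s of the 72 s; the last pictures show it flat, square and blue side up, about 4 mm off centre, with the jar, vial and carton untouched, but the hand-in returned no verdict.

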